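# Hold a cover plate over its threaded holes

## Task

Pick up the flat blade tool, lever the blue hinged cover of the grey instrument housing up with it and swing the cover open past upright, then lay the tool back on the worktop. Take the steel cover plate by its handle and hold it level just above the housing's flange (a gap of about 15 mm, never knocking against the housing), with its four holes lined up over the four threaded holes so that I can start the screws; either way round is fine. Finish while still holding the plate there, and leave the other things on the table alone.

Things in the scene. Friction and masses are not known exactly. Their poses are not given: they have to be found in the camera images.
- housing: grey instrument housing fixed to the worktop, 130 x 150 x 50 mm (x, y, z) without its cover; origin at the centre of its underside, z up, its front with the pry slot faces its -x (roughly towards the robot). Its top is an aluminium flange, face 50 mm above the worktop, with a 64 x 84 mm window and four threaded holes. The blue cover lies over the flange and is 63 mm above the worktop on top when shut. Stationary during a run, its place and yaw vary.
- cover (a joint): angle of the blue hinged cover (rad): 0 shut, 1.57 upright, 1.92 at its stop, fully open, leaning away to the back. Stiff hinge (friction 0.12 N m) that stays at any angle; the cover weighs 0.12 kg.
- cover_hinge (a point): middle of the cover's hinge axis, at the back of the housing, 65 mm behind its centre and 52.5 mm above the worktop; axis along the housing's y. The cover reaches from here 133 mm forward; the underside of its panel is 6.5 mm above the axis when shut (panel 4 mm thick), so 9 mm above the flange.
- slot (a point): middle of the pry slot at the front edge of the shut cover, 55 mm above the worktop: an opening 46 mm wide (housing y) and 9 mm high (50 to 59 mm above the worktop) between flange and cover. A blade can go in level along the housing's +x and then lift the cover panel. Fixed to the housing: it does not move with the cover.
- blade: flat blade tool, loose, 0.09 kg, lying along its own x: orange handle 90 mm long, 16 wide (y), 26 high, then a steel blade 20 mm wide and 2.5 mm thick that points to +x. Origin at the underside of the middle of the handle.
- blade_grip (a point): centre of the blade tool's handle, 13 mm above the tool's underside; x points to the blade's tip, grip across y (16 mm).
- blade_tip (a point): end of the blade, 115 mm ahead of blade_grip along x and 9.75 mm below it; the blade is 2 to 4.5 mm above the tool's underside and its free part is about 60 mm long.
- plate: loose steel cover plate, 110 x 130 x 6 mm (x, y, z), about 0.25 kg, with a hole of 12 mm in each corner and a black bow handle along its x on top. Origin at the centre of its underside, z up.
- plate_grip (a point): centre of the handle's bar, 33 mm above the plate's underside, over the plate's centre. The bar is 70 mm long (plate x), 14 mm wide (y: grip across it) and 14 mm high (26 to 40 mm above the underside), open below between its posts (42 mm free).
- hole0 (a point): centre of a 12 mm hole in the plate, at its underside, at x -45, y -55 mm from the plate's centre.
- hole1 (a point): centre of a 12 mm hole in the plate, at its underside, at x -45, y +55 mm from the plate's centre.
- hole2 (a point): centre of a 12 mm hole in the plate, at its underside, at x +45, y +55 mm from the plate's centre.
- hole3 (a point): centre of a 12 mm hole in the plate, at its underside, at x +45, y -55 mm from the plate's centre.
- thread0 (a point): centre of a threaded hole (4 mm, in a brass insert) in the flange face of the housing, at x -45, y -55 mm from the housing's centre, 50 mm above the worktop.
- thread1 (a point): centre of a threaded hole (4 mm, in a brass insert) in the flange face of the housing, at x -45, y +55 mm from the housing's centre, 50 mm above the worktop.
- thread2 (a point): centre of a threaded hole (4 mm, in a brass insert) in the flange face of the housing, at x +45, y +55 mm from the housing's centre, 50 mm above the worktop.
- thread3 (a point): centre of a threaded hole (4 mm, in a brass insert) in the flange face of the housing, at x +45, y -55 mm from the housing's centre, 50 mm above the worktop.
- mouse: black computer mouse, 108x60x39 mm, bystander; origin at its underside.
- lab_timer: white lab timer, 66x66x20 mm, bystander; origin at its underside.
- vial: small glass vial with a black cap, 23x23x56 mm, bystander; origin at its underside.
- dish: flat round dish, 60 mm across, 14 high, bystander; origin at its underside.

How it is judged (in metres and radians):
On the way, in this order (a step that is already met when the one before it is completed fails the run):
1. the cover is levered up with the blade tool: raised more than 0.2 rad while the tool bears on it (value of joint cover above 0.2 rad and contact force between blade and housing above 0.1 N and contact force between blade and the fingers above 0.5 N), for 0.05 s.
2. the cover is past upright (more than 1.58 rad) (value of joint cover above 1.58 rad), for 0.2 s.
3. the blade tool lies on the worktop, let go (height (world z) of blade_grip below 0.03 m and contact force between blade and the fingers below 0.1 N), for 0.2 s.
At the end, for the whole second after the job is handed in: The plate is held still in the fingers, each hole within 4 mm (horizontally) of a threaded hole and 5 to 30 mm above the flange, tilt under 0.12 rad, touching neither housing nor tool; the cover is past 1.58 rad and the tool lies on the worktop, clear of the housing (((horizontal distance between hole0 and thread0 below 0.004 m and horizontal distance between hole1 and thread1 below 0.004 m and horizontal distance between hole2 and thread2 below 0.004 m and horizontal distance between hole3 and thread3 below 0.004 m) or (horizontal distance between hole0 and thread2 below 0.004 m and horizontal distance between hole1 and thread3 below 0.004 m and horizontal distance between hole2 and thread0 below 0.004 m and horizontal distance between hole3 and thread1 below 0.004 m)) and z of hole0 in the frame of housing between 0.055 and 0.08 m and z of hole1 in the frame of housing between 0.055 and 0.08 m and z of hole2 in the frame of housing between 0.055 and 0.08 m and z of hole3 in the frame of housing between 0.055 and 0.08 m and angle between plate's own z axis and vertical below 0.12 rad and contact force between plate and the fingers above 1 N and contact force between each of plate, blade and housing below 0.1 N and contact force between plate and blade below 0.1 N and linear speed of plate below 0.01 m/s and value of joint cover above 1.58 rad and height (world z) of blade_grip below 0.03 m); the arm keeps its last pose, push and grip.
It fails at once if a bystander (mouse, timer, vial, dish) is moved more than 30 mm (distance of any of mouse, lab_timer, vial, dish from where it was at the start of the episode above 0.03 m).
It fails at once if the plate knocks against the housing (over 5 N) (contact force between plate and housing above 5 N).
It also fails if it takes over 64 s, if anything falls off the work surface, if the arm or the gripper's body presses on something with over 40 N, if the wrist force passes 120 N, or if a joint passes its speed limit or range.

## Robot

A 6-joint arm with a two-finger parallel gripper is mounted at the origin on a cart in front of the work surface, level with it; the furniture and walls round the work are solid. World frame = base frame: x ahead of the robot, y to its left, z up, the work surface at z = 0. Lengths are in mm, angles in rad, forces in N, time in s.
With the tool pointing down it reaches from about 275 to 1000 mm from the base axis. Payload 8.4 kg.
Tool frame: the origin (TCP) lies midway between the tips of the shut fingers; the grasp point (between the pads) lies 19 mm behind it; y points along the fingers, z is the direction in which the jaws open and shut, and the axes are right-handed (so a half turn about y gives the same grasp; the last joint's range is limited). The gripper opens to 85 mm and grips with 20 to 120 N. Pads are 22 mm wide; open, the fingers measure 114 mm over their backs; the gripper's body (76 mm by 85 mm) begins 54 mm behind the grasp point. The pads swing forward as they close: fully open they stand 13 mm farther back than shut.
Start: joints at [1.25, 0.353, 1.633, -0, 1.155, -0.002], TCP at [195.891, 593.511, 231.281] pointing down, gripper open.
Joint ranges: [-2.63, 2.63], [-0.92, 2.1], [0.06, 2.66], [-1.3, 4.44], [0, 2.69], [-3.02, 3.02]. Speed limits (rad/s): [2.22, 2.22, 2.79, 3.14, 3.14, 3.14].

## Interface

Orientations are given as [roll, pitch, yaw] about the fixed x, y, z axes, in that order (R = Rz(yaw) Ry(pitch) Rx(roll)).
In Python, from rig import r, imaging gives the robot as it stands. The module is installed in compiled form; this text tells all that it offers.
- The arm moves only by the tool send_rows, never from a script. Its argument "series" is a list of rows, each a list of 6 numbers: the shift along the tool's x, y, z in m, then the turn, a rotation vector about the tool's x, y, z in degrees. In form: [[dx, dy, dz, ax, ay, az], ...]. A call has 1 to 8 rows; each row shifts and turns the commanded pose from where the row before left it, along the tool's axes as they then stand; what a row does not reach is not made up. A row lasts 1/10 s, in which the tool goes at most 50 mm and 8.59 degrees, less where a joint would pass 70% of its speed; a pose out of reach is approached as far as the arm can. A call is refused whole if a number of a shift passes 0.05 or a number of a turn 8.59, either way. A call with a gripper value outside its range is refused whole. "gripper" is the opening, from 0 (shut) to 1 (fully open), set as the call begins (left out, the last holds). The fingers move at their own pace and stop on an object; "squeeze" is the grip in N (left out, the last holds). Time passes only in rows, so rows that do not move let the fingers close. It gives the time, the measured TCP pose, the force and the opening at its end, in the units of the state.
- r.sense(): the state, without advancing time (a new reading comes with each control period).
- imaging.grab_frame(name): name is "scene" or "top" or "wrist"; returns a dict with "frame" (384x512x3 uint8, red, green, blue), "depth" (384x512 float32, mm along the optical axis (not along the pixel's ray), 0 where there is no reading), "intrinsics" (3x3 intrinsics, pixels), "distortion" ([k1, k2, p1, p2, k3] as OpenCV has them; the pictures are not rectified), "origin" and "rotation" of the camera in the world. Camera axes: x right, y down, z forward; pixel columns grow to the right and rows downward; lengths in mm; the calibration is good to about 2 mm. A picture is of the moment at which its call begins.
- r.sign_off(): hands the job in, once; it reports no verdict.
The state is a dict: "clock": time; "qpos": joint angles; "qvel": joint speeds; "joint_efforts": joint torques, N m; "eef_pos": TCP position; "tcp_rot": TCP orientation; "contact_force": force on the tool from outside, world axes, zero at the start; "wrist_torque": the same for the moment, N m; "opening": opening from 0.0 (shut) to 1.0 (fully open).
Only numpy, scipy, OpenCV 4.12 (cv2) and the standard library are available. Lean on these libraries where they do the work, as an engineer would, in place of code of your own. Each camera call takes 0.05 s, during which the arm holds its last target.

## Working session

There is one attempt and no reset: what is moved stays moved. The work goes in short steps, Python scripts to look and compute and a tool call to move; the robot and the scene stay as the last step left them, time stands still between calls to the robot, and variables do not carry over. Pictures are saved under pics/ and viewed, and the job is handed in when it is done.

Besides the shell and the picture viewer there is one more tool, called after ">>>" by a JSON object that holds its "api" and its "payload". send_rows: Moves the arm, as the interface text tells. Its arguments: {"type":"object","properties":{"series":{"type":"array","items":{"type":"array","items":{"type":"number"}}},"gripper":{"type":"number"},"squeeze":{"type":"number"}},"required":["series"]}

```bash
mkdir -p pics; ls; cat > h.py <<'E'
import numpy as np, cv2
from rig import r, imaging
def grab(n,save=None):
    f=imaging.grab_frame(n)
    if save: cv2.imwrite(f'pics/{save}.png',cv2.cvtColor(f['frame'],cv2.COLOR_RGB2BGR))
    np.savez(f'{save or n}.npz',**{k:np.array(v) for k,v in f.items()})
    return f
def cloud(f):
    d=f['depth'];h,w=d.shape
    u,v=np.meshgrid(np.arange(w),np.arange(h))
    p=cv2.undistortPoints(np.stack([u,v],-1).reshape(-1,1,2).astype(np.float64),np.array(f['intrinsics'],float),np.array(f['distortion'],float)).reshape(h,w,2)
    P=np.dstack([p[...,0]*d,p[...,1]*d,d])
    W=P@np.array(f['rotation']).T+np.array(f['origin'])
    W[d<=0]=np.nan
    return W
def pix(f,pts):
    R=np.array(f['rotation']);t=np.array(f['origin'])
    c=(np.atleast_2d(pts)-t)@R
    return cv2.projectPoints(c,np.zeros(3),np.zeros(3),np.array(f['intrinsics'],float),np.array(f['distortion'],float))[0].reshape(-1,2)
E
python3 - <<'E'
from h import *
print(r.sense())
for n in('scene','top','wrist'):
    f=grab(n,n+'0'); print(n,f['origin'],np.round(f['rotation'],3).tolist(),f['intrinsics'],f['distortion'])
E
```

```text
pics
{'clock': 0.0, 'qpos': array([ 1.24959780e+00,  3.53648313e-01,  1.63415713e+00, -3.38269786e-05,
        1.15522391e+00, -2.34103699e-03]), 'qvel': array([ 0.00047167,  0.00075234, -0.00125864,  0.00159892,  0.00135982,
        0.00144548]), 'joint_efforts': array([ 3.64986743e-03, -6.05253983e+01, -3.42068517e+01,  4.02970745e-04,
        9.41886858e-03, -4.10486757e-05]), 'eef_pos': array([195.74396666, 593.03193596, 230.5517519 ]), 'tcp_rot': array([-1.57223310e+00, -2.75646894e-05, -3.18843796e-01]), 'contact_force': array([-0.79380337, -0.64306552, -0.19996329]), 'wrist_torque': array([-0.00106517, -0.02831523, -0.03281711]), 'opening': 0.9996505278664631}
scene [-509.22317102 -742.86108261 1364.88096713] [-2.384, 0.012, -1.021] [[435.61198474   0.         250.49112213]
 [  0.         435.61198474 187.44638889]
 [  0.           0.           1.        ]] [-0.05176572  0.          0.          0.          0.        ]
top [ 306.45173712  -60.96580344 1371.03383949] [-2.959, 0.001, -1.59] [[403.65176226   0.         255.72793909]
 [  0.         403.65176226 191.50267424]
 [  0.           0.           1.        ]] [-0.02051261  0.          0.          0.          0.        ]
wrist [121.60795077 617.60753227 372.86689471] [2.835, 0.001, 1.252] [[316.05019481   0.         255.47105234]
 [  0.         316.05019481 193.298132  ]
 [  0.           0.           1.        ]] [-0.05904366  0.          0.          0.          0.        ]
```

```bash
python3 - <<'E'
s=open('h.py').read()
s=s.replace("    f=imaging.grab_frame(n)\n","    f=imaging.grab_frame(n)\n    f['rotation']=Rot.from_euler('xyz',np.array(f['rotation'])).as_matrix()\n").replace("from rig","from scipy.spatial.transform import Rotation as Rot\nfrom rig")
s=s.replace("def pix","def load(n):\n    return dict(np.load(f'{n}.npz'))\ndef pix")
open('h.py','w').write(s)
E
python3 - <<'E'
from h import *
f=grab('top','top1');g=grab('scene','scene1')
cv2.imwrite('pics/top1b.png',cv2.resize(cv2.cvtColor(f['frame'],cv2.COLOR_RGB2BGR),(800,600)))
cv2.imwrite('pics/scene1b.png',cv2.resize(cv2.cvtColor(g['frame'],cv2.COLOR_RGB2BGR),(800,600)))
W=cloud(f);print(W[190,250],W[100,100])
E
```

```text
[564.85062624 -44.66893141  -0.90451892] [907.41508065 493.9000803   -1.86681574]
```

View pics/top1b.png

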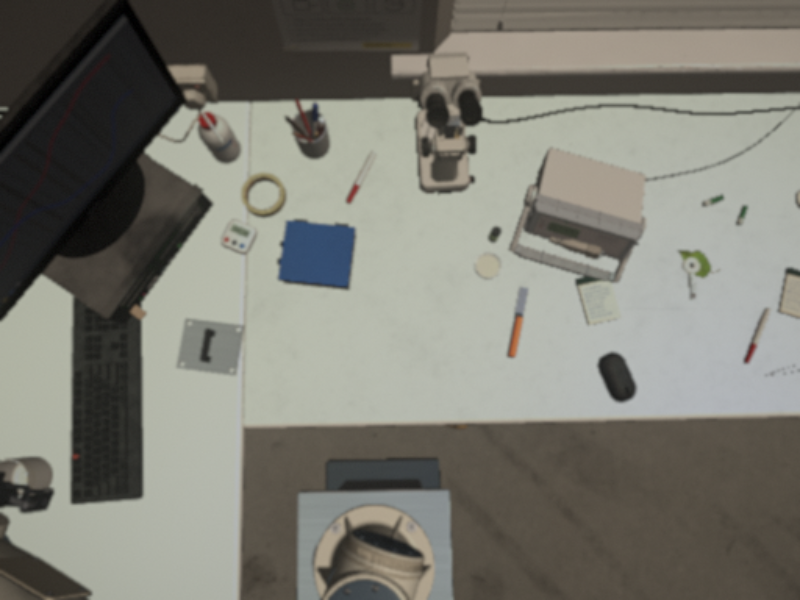

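View pics/scene1b.png

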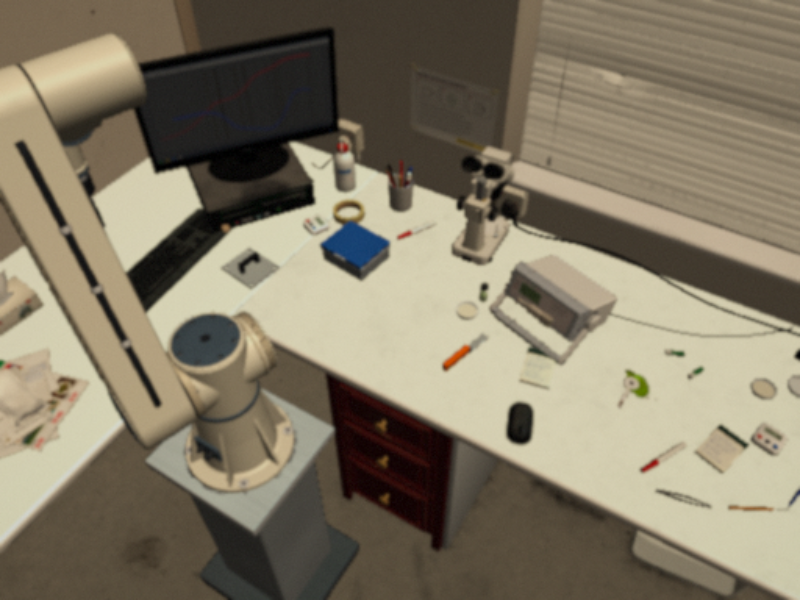

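```bash
python3 - <<'E'
from h import *
for nm in('top1','scene1'):
    f=load(nm);W=cloud(f);im=f['frame'];hsv=cv2.cvtColor(im,cv2.COLOR_RGB2HSV)
    H,S,V=[hsv[...,i].astype(int) for i in range(3)]
    m={'blue':(H>100)&(H<125)&(S>120)&(W[...,0]>200)&(W[...,2]>40)&(W[...,2]<80),
       'orange':(H<18)&(S>150)&(V>100)&(W[...,2]>5)&(W[...,2]<60)}
    for k,mm in m.items():
        n,l,st,c=cv2.connectedComponentsWithStats(mm.astype(np.uint8),connectivity=8)
        for i in np.argsort(-st[1:,4])[:3]+1:
            P=W[l==i];
            if len(P)<30: continue
            rect=cv2.minAreaRect(P[:,:2].astype(np.float32))
            ev,E=np.linalg.eigh(np.cov(P[:,:2].T))
            print(nm,k,st[i].tolist(),'z',np.nanmedian(P[:,2]).round(1),'mean',P[:,:2].mean(0).round(1),rect,'pca ang',np.degrees(np.arctan2(E[1,1],E[0,1])))
f=load('top1')
for n,(x,y,w) in {'house':(170,130,70),'blade':(305,175,60),'plate':(105,195,60),'all':(145,130,70)}.items():
    c=cv2.cvtColor(f['frame'],cv2.COLOR_RGB2BGR)[y:y+w,x:x+w]
    cv2.imwrite(f'pics/c_{n}.png',cv2.resize(c,(600,600),interpolation=cv2.INTER_CUBIC))
E
```

```text
top1 blue [180, 142, 46, 41, 1539] z 63.7 mean [650.4 111.7] ((651.5407104492188, 113.34600830078125), (144.69229125976562, 128.232421875), 83.00331115722656) pca ang 82.6932231623921
top1 orange [326, 203, 7, 25, 60] z 26.4 mean [ 469.2 -309.6] ((469.833984375, -310.18804931640625), (8.627342224121094, 83.4157943725586), 76.78160095214844) pca ang 166.14289574946608
scene1 blue [206, 142, 42, 30, 658] z 62.5 mean [643.6 104.1] ((647.3309936523438, 107.57833862304688), (152.743408203125, 135.85891723632812), 82.26997375488281) pca ang 76.51991562819092
scene1 orange [284, 221, 17, 16, 88] z 23.2 mean [ 462.  -317.7] ((463.5777587890625, -316.38433837890625), (17.373048782348633, 89.26152801513672), 73.20861053466797) pca ang 165.18810722648996
```

View pics/c_house.png

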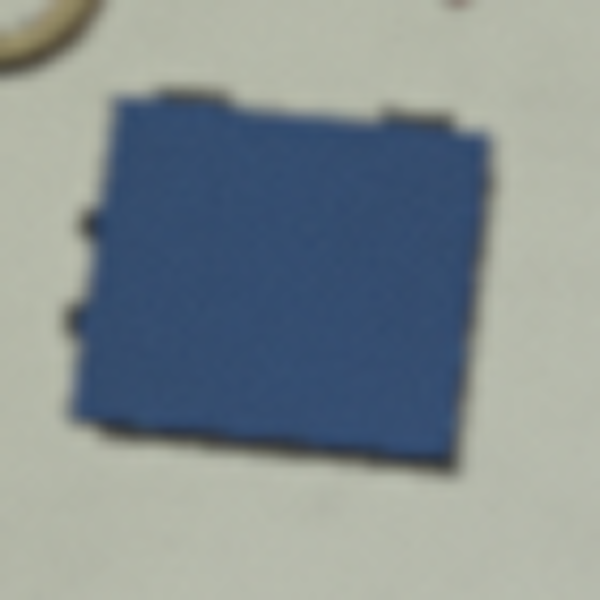

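View pics/c_blade.png

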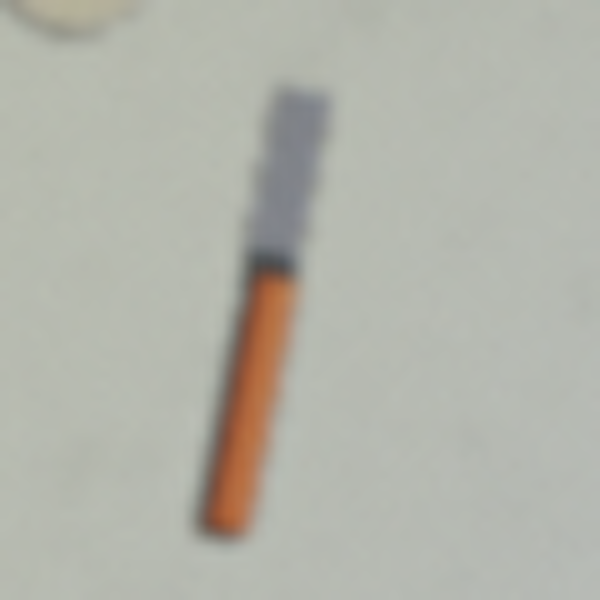

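View pics/c_plate.png

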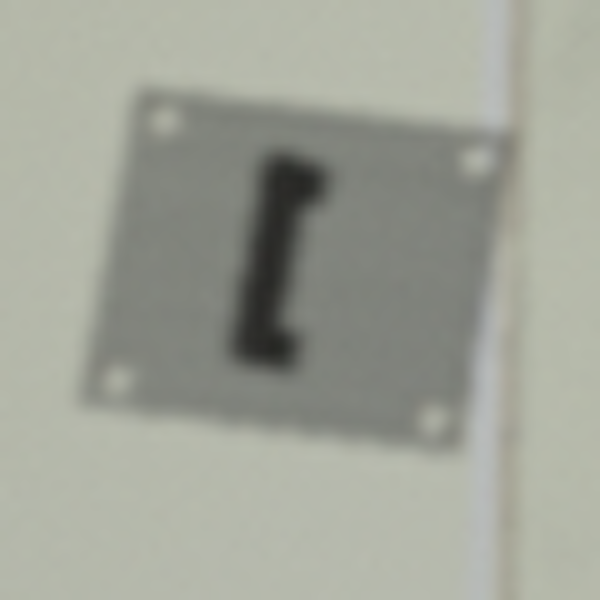

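>>> {"api": "send_rows", "payload": {"series": [[0.027,-0.001,-0.0385,0,0,0],[0.027,-0.001,-0.0385,0,0,0],[0.027,-0.001,-0.0385,0,0,0],[0.027,-0.001,-0.0385,0,0,0],[0.027,-0.001,-0.0385,0,0,0],[0.027,-0.001,-0.0385,0,0,0],[0.027,-0.001,-0.0385,0,0,0],[0.027,-0.001,-0.0385,0,0,0]], "gripper": 1}}

```text
clock: 1.05
eef_pos: [304.5, 231.6, 239.4]
tcp_rot: [-1.57, -0.0, -0.318]
contact_force: [1.6, -0.4, 0.8]
opening: 0.999
```

>>> {"api": "send_rows", "payload": {"series": [[0.027,-0.001,-0.0385,0,0,0],[0.027,-0.001,-0.0385,0,0,0],[0.027,-0.001,-0.0385,0,0,0],[0.027,-0.001,-0.0385,0,0,0],[0.027,-0.001,-0.0385,0,0,0],[0.027,-0.001,-0.0385,0,0,0],[0.027,-0.001,-0.0385,0,0,0],[0.027,-0.001,-0.0385,0,0,0]]}}

```text
clock: 1.85
eef_pos: [413.2, -129.0, 247.6]
tcp_rot: [-1.571, -0.001, -0.319]
contact_force: [1.1, 0.7, -0.3]
opening: 1.002
```

>>> {"api": "send_rows", "payload": {"series": [[0.027,-0.001,-0.0385,0,0,0],[0.027,-0.001,-0.0385,0,0,0],[0.027,-0.001,-0.0385,0,0,0],[0.027,-0.001,-0.0385,0,0,0],[0,0,0,0,0,0],[0,0,0,0,0,0]]}}

```text
clock: 2.45
eef_pos: [467.1, -307.6, 250.7]
tcp_rot: [-1.57, 0.001, -0.321]
contact_force: [0.0, 0.8, -0.0]
opening: 0.998
```

```bash
python3 - <<'E'
from h import *
s=r.sense();print(s['clock'],s['eef_pos'],s['tcp_rot'],s['qpos'])
f=grab('wrist','w1')
cv2.imwrite('pics/w1b.png',cv2.resize(cv2.cvtColor(f['frame'],cv2.COLOR_RGB2BGR),(800,600)))
E
```

```text
2.45 [ 467.05058381 -307.61795212  250.69348146] [-1.57031571e+00  1.11494301e-03 -3.20575990e-01] [-5.85212420e-01  2.33071712e-01  1.75392648e+00  1.88245882e-04
  1.15579631e+00 -1.83550849e+00]
```

View pics/w1b.png

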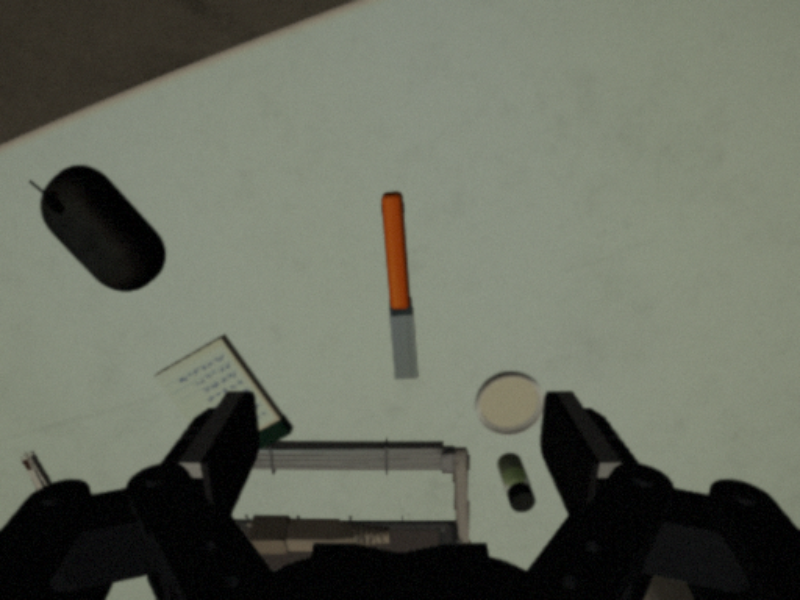

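```bash
python3 - <<'E'
from h import *
f=load('w1');W=cloud(f);im=f['frame'];hsv=cv2.cvtColor(im,cv2.COLOR_RGB2HSV)
H,S,V=[hsv[...,i].astype(int) for i in range(3)]
mm=(H<18)&(S>150)&(V>80)&(W[...,2]>20)
n,l,st,c=cv2.connectedComponentsWithStats(mm.astype(np.uint8),connectivity=8)
i=np.argmax(st[1:,4])+1
P=W[l==i];print(st[i],np.percentile(P[:,2],[5,50,95]))
print(cv2.minAreaRect(P[:,:2].astype(np.float32)))
# table / blade: gray-blue pixels
print(np.nanmedian(W[100:180,300:480].reshape(-1,3),0))
for v in range(120,250,4):
    row=W[v,225:290];print(v,''.join('O' if mm[v,u] else '#' if W[v,u,2]>2.0 and S[v,u]<90 and V[v,u]<125 else '.' for u in range(235,280)), V[v,240],V[v,258])
for p in [(253,201),(259,241),(251,241),(267,241)]: print(p,W[p[1],p[0]])
E
```

```text
[245 125  16  73 814] [23.81684064 25.39227931 26.72601164]
((465.59759521484375, -310.36346435546875), (13.568699836730957, 87.81641387939453), 75.9217758178711)
[ 4.96552007e+02 -1.40166037e+02 -3.52912704e-01]
120 ............................................. 145 141
124 ..........#..........#....................... 144 136
128 ...........OOOOOOOOOO.#...................... 146 122
132 ..........OOOOOOOOOOOO....................... 145 85
136 .........#OOOOOOOOOOOO.#..................... 143 87
140 ...........OOOOOOOOOOO.#..................... 145 87
144 ...........OOOOOOOOOOO.#..................... 143 82
148 ..........#O.OOOOOOOOOO...................... 143 74
152 ............OOOOOOOOOOO...................... 149 75
156 ............OOOOOOOOOOO.#.................... 143 78
160 ............OOOOOOOOOOOO..................... 139 84
164 .............OOOOOOOOOOO..................... 144 92
168 .............OOOOOOOOOOO.#................... 145 100
172 .............OOOOOOOOOOOO.................... 145 111
176 ..............OOOOOOOOOOO.................... 142 112
180 ..............OOOOOOOO
[... 538 characters left out ...]
... 142 94
220 ................###############.............. 144 93
224 ................###############.............. 142 93
228 ................##############............... 146 91
232 .................###############............. 145 92
236 .................###############............. 145 90
240 .................###############............. 144 92
244 ............................................. 144 137
248 ............................................. 145 137
(253, 201) [ 516.85667744 -327.35562452    8.58053633]
(259, 241) [ 575.04166403 -338.2749511     4.52729785]
(251, 241) [ 5.73581554e+02 -3.49276946e+02  2.68753929e-01]
(267, 241) [ 5.80546476e+02 -3.28490280e+02  1.67760762e-01]
```

>>> {"api": "send_rows", "payload": {"series": [[-0.0005,0.03,-0.0031,0,-4.3,0],[0,0.045,0,0,0,0],[0,0.045,0,0,0,0],[0,0.045,0,0,0,0],[0,0.045,0,0,0,0],[0,0.0,0,0,0,0]]}}

```text
clock: 3.1
eef_pos: [462.0, -305.9, 36.6]
tcp_rot: [-1.567, 0.01, -0.242]
contact_force: [-0.7, -0.2, -0.4]
opening: 1.004
```

```bash
python3 - <<'E'
from h import *
s=r.sense();print(s['clock'],s['eef_pos'],s['tcp_rot'],s['contact_force'])
f=grab('wrist','w2')
E
```

```text
3.1 [ 462.04334866 -305.92543324   36.60365236] [-1.56722955  0.00959942 -0.2424213 ] [-0.67499749 -0.22110586 -0.40143487]
```

View pics/w2.png

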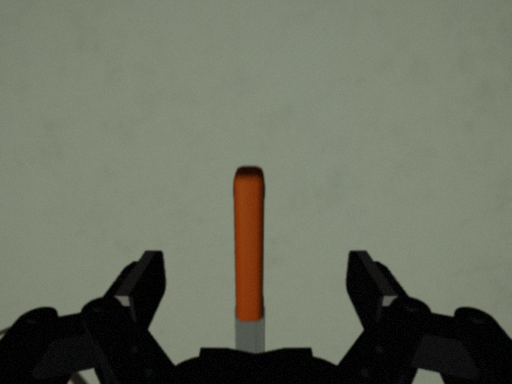

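>>> {"api": "send_rows", "payload": {"series": [[0,0.0,0,0,0,0]]}}

```text
clock: 3.25
eef_pos: [466.8, -309.6, 43.2]
tcp_rot: [-1.571, -0.002, -0.243]
contact_force: [0.1, 1.0, 0.3]
opening: 1.002
```

```bash
python3 - <<'E'
from h import *
for i in range(3):
    s=r.sense();print(s['clock'],s['eef_pos'],s['tcp_rot'],s['contact_force'])
E
```

```text
3.25 [ 466.8403056  -309.64372865   43.19087087] [-1.57129390e+00 -1.54056936e-03 -2.42937666e-01] [0.05962017 0.98194441 0.32184146]
3.25 [ 466.8403056  -309.64372865   43.19087087] [-1.57129390e+00 -1.54056936e-03 -2.42937666e-01] [0.05962017 0.98194441 0.32184146]
3.25 [ 466.8403056  -309.64372865   43.19087087] [-1.57129390e+00 -1.54056936e-03 -2.42937666e-01] [0.05962017 0.98194441 0.32184146]
```

>>> {"api": "send_rows", "payload": {"series": [[-0.001,0.018,-0.0005,0,0,0],[0,0.015,0,0,0,0],[0,0,0,0,0,0],[0,0,0,0,0,0]]}}

```text
clock: 3.65
eef_pos: [465.2, -310.2, 9.2]
tcp_rot: [-1.571, -0.001, -0.244]
contact_force: [1.0, 0.4, 0.0]
opening: 0.996
```

>>> {"api": "send_rows", "payload": {"series": [[0,0.006,0,0,0,0],[0,0,0,0,0,0]]}}

```text
clock: 3.85
eef_pos: [464.8, -310.0, 2.3]
tcp_rot: [-1.571, -0.0, -0.244]
contact_force: [-0.4, 0.5, -1.1]
opening: 1.0
```

>>> {"api": "send_rows", "payload": {"series": [[0,0,0,0,0,0],[0,0,0,0,0,0],[0,0,0,0,0,0],[0,0,0,0,0,0],[0,0,0,0,0,0],[0,0,0,0,0,0]], "gripper": 0, "squeeze": 90}}

```text
clock: 4.45
eef_pos: [464.9, -310.1, 2.6]
tcp_rot: [-1.571, -0.0, -0.244]
contact_force: [-0.6, 0.1, 5.2]
opening: 0.171
```

>>> {"api": "send_rows", "payload": {"series": [[0,0,0,0,0,0],[0,0,0,0,0,0]]}}

```text
clock: 4.65
eef_pos: [465.0, -310.1, 2.6]
tcp_rot: [-1.571, -0.0, -0.244]
contact_force: [-0.2, 0.3, 5.6]
opening: 0.169
```

>>> {"api": "send_rows", "payload": {"series": [[0,-0.02,0,0,0,0],[0,-0.04,0,0,0,0],[0,-0.04,0,0,0,0],[0,-0.045,0,0,0,0],[0,-0.045,0,0,0,0],[0.008,-0.012,0.045,0,0,0],[0.008,-0.012,0.045,0,0,0],[0.008,-0.012,0.045,0,0,0]]}}

```text
clock: 5.45
eef_pos: [520.9, -183.6, 229.0]
tcp_rot: [-1.571, -0.001, -0.245]
contact_force: [0.9, -0.3, -1.7]
opening: 0.166
```

>>> {"api": "send_rows", "payload": {"series": [[0.008,-0.012,0.045,0,0,0],[0.008,-0.012,0.045,0,0,0],[0.008,-0.012,0.045,0,0,0],[0.008,-0.012,0.045,0,0,0],[0.008,-0.012,0.045,0,0,0],[0.008,-0.012,0.045,0,0,0],[0.008,-0.012,0.045,0,0,0],[0,0,0,0,-6,0]]}}

```text
clock: 6.25
eef_pos: [653.1, 112.7, 313.3]
tcp_rot: [-1.568, -0.003, -0.135]
contact_force: [0.9, -0.5, -0.2]
opening: 0.166
```

>>> {"api": "send_rows", "payload": {"series": [[0,0,0,0,0,0],[0,0,0,0,0,0],[0,0,0,0,0,0]]}}

```text
clock: 6.55
eef_pos: [650.5, 106.4, 311.8]
tcp_rot: [-1.571, 0.001, -0.142]
contact_force: [0.0, 0.0, -0.8]
opening: 0.166
```

```bash
python3 - <<'E'
from h import *
s=r.sense();print(s['clock'],s['eef_pos'],s['tcp_rot'],s['qpos'],s['opening'])
f=grab('wrist','w3')
cv2.imwrite('pics/w3b.png',cv2.resize(cv2.cvtColor(f['frame'],cv2.COLOR_RGB2BGR),(800,600)))
E
```

```text
6.55 [650.53486984 106.44516251 311.8095735 ] [-1.57125282e+00  9.42937899e-04 -1.42089756e-01] [ 1.59995051e-01  3.46825733e-01  1.46277880e+00 -1.59784880e-04
  1.33302417e+00 -1.26867402e+00] 0.1663759472951071
```

View pics/w3b.png

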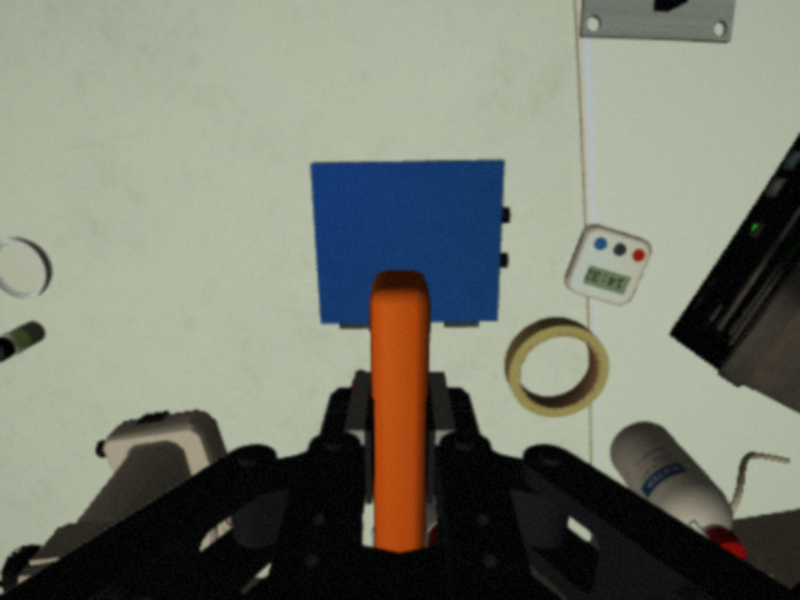

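```bash
python3 - <<'E'
from h import *
f=load('w3');W=cloud(f);im=f['frame'];hsv=cv2.cvtColor(im,cv2.COLOR_RGB2HSV)
H,S,V=[hsv[...,i].astype(int) for i in range(3)]
mm=(H>100)&(H<125)&(S>120)&(V>80)&(W[...,2]>45)&(W[...,2]<80)
n,l,st,c=cv2.connectedComponentsWithStats(mm.astype(np.uint8),connectivity=8)
i=np.argmax(st[1:,4])+1
P=W[l==i];print(st[i],np.percentile(P[:,2],[5,50,95]))
print(cv2.minAreaRect(P[:,:2].astype(np.float32)))
# edge lines in image -> intersect plane z=63 ; fit contour
K=f['intrinsics'];D=f['distortion']
cnt=max(cv2.findContours((l==i).astype(np.uint8),cv2.RETR_EXTERNAL,cv2.CHAIN_APPROX_NONE)[0],key=len).astype(float)
u=cv2.undistortPoints(cnt,K,D)[:,0]
rays=np.c_[u,np.ones(len(u))]@f['rotation'].T
t=(63-f['origin'][2])/rays[:,2];Q=(f['origin']+rays*t[:,None])[:,:2]
rect=cv2.minAreaRect(Q.astype(np.float32));print('z63',rect)
ang=np.radians(rect[2]-90); c,s=np.cos(ang),np.sin(ang)
R=np.array([[c,s],[-s,c]]);q=(Q-rect[0])@R.T
for nm,ax,val in(('front',0,q[:,0].min()),('back',0,q[:,0].max()),('ymin',1,q[:,1].min()),('ymax',1,q[:,1].max())):
    m=(abs(q[:,ax]-val)<4)&(abs(q[:,1-ax])<55); p=np.polyfit(q[m,1-ax],q[m,ax],1);print(nm,m.sum(),p)
E
```

```text
[  199   103   123   104 10713] [61.31400039 62.58519963 63.89695863]
((648.9826049804688, 113.6971664428711), (147.8821258544922, 130.1873779296875), 82.85064697265625)
z63 ((648.890869140625, 113.66852569580078), (147.48094177246094, 129.8463897705078), 82.71493530273438)
front 92 [ 1.53761442e-03 -6.42817434e+01]
back 46 [-1.86631502e-03  6.43254829e+01]
ymin 87 [ 4.51521046e-04 -7.30656872e+01]
ymax 86 [2.80253402e-03 7.27899185e+01]
```

>>> {"api": "send_rows", "payload": {"series": [[-0.035,0.02,0.0006,0,0,0],[-0.035,0.03,0.0006,0,0,0],[-0.035,0.03,0.0006,0,0,0],[-0.035,0.03,0.0006,0,0,0],[-0.035,0.03,0.0006,0,0,0],[-0.034,0.03,0.0006,0,-0.9,0],[0,0.04,0,0,0,0],[0,0.04,0,0,0,0]]}}

```text
clock: 7.4
eef_pos: [444.1, 139.6, 61.9]
tcp_rot: [-1.57, -0.002, -0.125]
contact_force: [0.4, 0.0, -0.2]
opening: 0.169
```

>>> {"api": "send_rows", "payload": {"series": [[0,0,0,0,0,0],[0,0,0,0,0,0],[0,0,0,0,0,0]]}}

```text
clock: 7.7
eef_pos: [446.0, 140.1, 64.1]
tcp_rot: [-1.57, -0.002, -0.124]
contact_force: [0.1, 1.0, -1.7]
opening: 0.163
```

```bash
cat >> h.py <<'E'
# housing frame estimate
C=np.array([648.9,113.67]);YAW=np.radians(-7.25)
hx=np.array([np.cos(YAW),np.sin(YAW)]);hy=np.array([-np.sin(YAW),np.cos(YAW)])
def rel():
    s=r.sense();p=s['eef_pos'];d=p[:2]-C
    print('t%.2f'%s['clock'],'TCP in cover frame x %.1f y %.1f z %.1f'%(d@hx,d@hy,p[2]),'tip x %.1f'%(d@hx+115.6),'yawerr %.4f'%(s['tcp_rot'][2]-YAW),'rot',s['tcp_rot'].round(4),'F',s['contact_force'].round(1),'open %.3f'%s['opening'])
E
python3 - <<'E'
from h import *
rel()
f=grab('scene','s2');c=cv2.cvtColor(f['frame'],cv2.COLOR_RGB2BGR)
p=pix(f,[[560,125,60]])[0].astype(int);print(p)
cv2.imwrite('pics/s2c.png',cv2.resize(c[p[1]-60:p[1]+60,p[0]-80:p[0]+80],(800,600),interpolation=cv2.INTER_CUBIC))
E
```

```text
t7.70 TCP in cover frame x -204.6 y 0.6 z 64.1 tip x -89.0 yawerr 0.0022 rot [-1.5697 -0.0024 -0.1244] F [ 0.1  1.  -1.7] open 0.163
[212 165]
```

View pics/s2c.png

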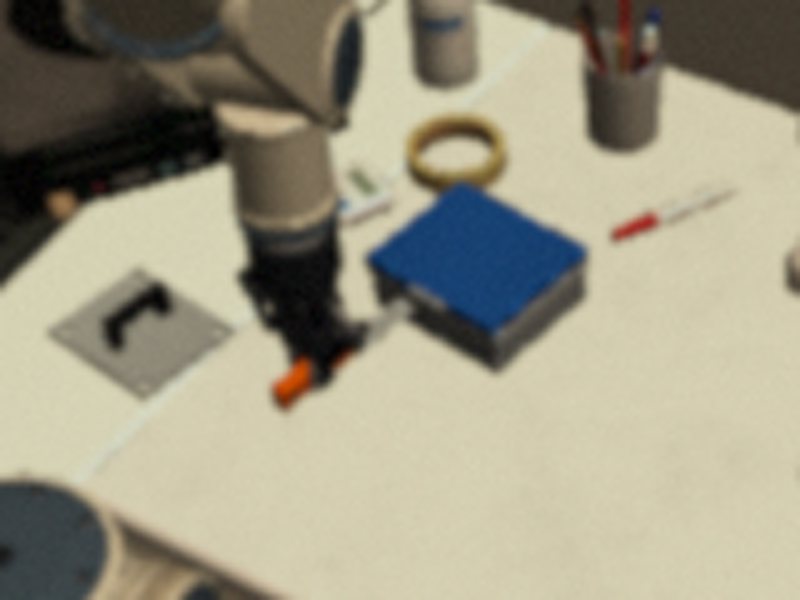

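```bash
python3 - <<'E'
from h import *
f=load('s2');W=cloud(f);im=f['frame']
d=W[...,:2]-C; a=d@hx;b=d@hy
m=(abs(b)<11)&(a>-140)&(a<-60)&(W[...,2]>20)
for lo in range(-140,-60,6):
    k=m&(a>=lo)&(a<lo+6)
    if k.sum(): print(lo,k.sum(),np.median(W[k][:,2]).round(1),b[k].min().round(1),b[k].max().round(1),im[k].mean(0).round())
k=(abs(b)<50)&(abs(a)<50);print('cover',np.median(W[k][:,2]))
E
```

```text
-140 3 66.7 -9.2 -2.1 [116. 114.  99.]
-134 2 63.0 -0.6 0.3 [128. 124. 108.]
-128 6 66.2 -9.6 1.7 [146. 142. 123.]
-122 3 70.1 -8.9 -6.1 [148. 144. 126.]
-116 3 65.7 -1.9 7.1 [157. 153. 132.]
-110 3 63.1 -10.0 -0.3 [152. 147. 127.]
-104 5 62.8 -5.6 8.7 [136. 130. 113.]
-98 5 67.1 -8.2 2.8 [134. 131. 115.]
-92 1 62.2 3.2 3.2 [124. 121. 109.]
-86 1 60.2 -6.4 -6.4 [89. 83. 74.]
-74 1 67.0 -9.3 -9.3 [ 75.  89. 106.]
-68 7 54.1 -4.7 7.5 [77. 80. 83.]
-62 5 42.3 -6.7 5.7 [64. 63. 62.]
cover 62.98020622056197
```

>>> {"api": "send_rows", "payload": {"series": [[0,0.0105,-0.0006,0,0,0],[0,0,0,0,0,0],[0,0,0,0,0,0]]}}

```text
clock: 8.05
eef_pos: [444.4, 139.3, 51.9]
tcp_rot: [-1.571, 0.0, -0.123]
contact_force: [0.2, 0.3, -0.2]
opening: 0.167
```

>>> {"api": "send_rows", "payload": {"series": [[0.01,0,0,0,0,0],[0.01,0,0,0,0,0],[0.01,0,0,0,0,0],[0,0,0,0,0,0]]}}

```text
clock: 8.45
eef_pos: [476.6, 135.7, 52.0]
tcp_rot: [-1.57, -0.002, -0.124]
contact_force: [-0.6, 0.4, 0.0]
opening: 0.17
```

```bash
python3 - <<'E'
from h import *
rel()
f=grab('scene','s3');c=cv2.cvtColor(f['frame'],cv2.COLOR_RGB2BGR)
p=pix(f,[[580,125,60]])[0].astype(int);print(p)
cv2.imwrite('pics/s3c.png',cv2.resize(c[p[1]-30:p[1]+30,p[0]-40:p[0]+40],(800,600),interpolation=cv2.INTER_CUBIC))
E
```

```text
t8.45 TCP in cover frame x -173.7 y 0.1 z 52.0 tip x -58.1 yawerr 0.0027 rot [-1.5701 -0.002  -0.1238] F [-0.6  0.4  0. ] open 0.170
[214 163]
```

View pics/s3c.png

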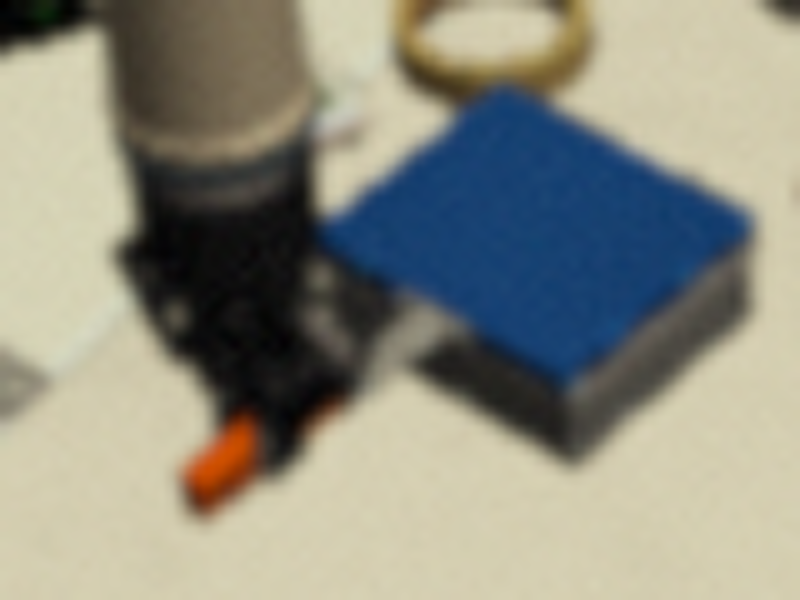

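>>> {"api": "send_rows", "payload": {"series": [[0.01,-0.001,0,0,0,0],[0.01,0,0,0,0,0],[0.01,0,0,0,0,0],[0,0,0,0,0,0],[0,0,0,0,0,0]]}}

```text
clock: 9.0
eef_pos: [504.1, 131.8, 52.7]
tcp_rot: [-1.571, 0.0, -0.124]
contact_force: [-0.8, -1.0, -0.4]
opening: 0.168
```

>>> {"api": "send_rows", "payload": {"series": [[0,-0.005,0,0,0,0],[0.0007,-0.006,0,0,0,0],[0.0008,-0.006,0,0,0,0],[0.001,-0.006,0,0,0,0],[0.0018,-0.006,0,0,0,0],[0.0018,-0.005,0,0,0,0],[0.002,-0.005,0,0,0,0],[0,0,0,0,0,0]]}}

```text
clock: 9.8
eef_pos: [513.0, 131.1, 92.6]
tcp_rot: [-1.57, -0.002, -0.123]
contact_force: [-1.1, -0.3, -1.4]
opening: 0.166
```

```bash
python3 - <<'E'
from h import *
rel()
f=grab('scene','s4');c=cv2.cvtColor(f['frame'],cv2.COLOR_RGB2BGR)
p=pix(f,[[620,125,60]])[0].astype(int)
cv2.imwrite('pics/s4c.png',cv2.resize(c[p[1]-45:p[1]+45,p[0]-60:p[0]+60],(800,600),interpolation=cv2.INTER_CUBIC))
W=cloud(f);hsv=cv2.cvtColor(f['frame'],cv2.COLOR_RGB2HSV).astype(int)
m=(hsv[...,0]>100)&(hsv[...,0]<125)&(hsv[...,1]>120)&(W[...,2]>40)&(W[...,2]<220)&(abs(W[...,0]-650)<120)&(abs(W[...,1]-113)<100)
P=W[m];a=(P[:,:2]-C)@hx;print(m.sum(),np.polyfit(a,P[:,2],1))
E
```

```text
t9.80 TCP in cover frame x -137.1 y 0.2 z 92.6 tip x -21.5 yawerr 0.0031 rot [-1.5702e+00 -1.5000e-03 -1.2340e-01] F [-1.1 -0.3 -1.4] open 0.166
409 [-0.38360308 90.20513397]
```

View pics/s4c.png

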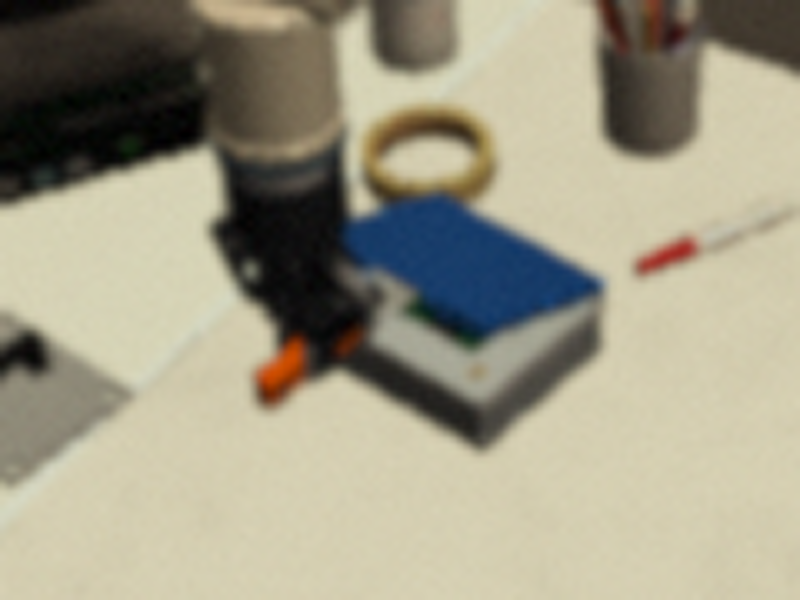

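>>> {"api": "send_rows", "payload": {"series": [[0.0032,-0.006,0,0,0,0],[0.0033,-0.006,0,0,0,0],[0.004,-0.0055,0,0,0,0],[0.0041,-0.0055,0,0,0,0],[0.0047,-0.005,0,0,0,0],[0.0048,-0.0047,0,0,0,0],[0.0054,-0.0042,0,0,0,0],[0.0054,-0.0041,0,0,0,0]]}}

```text
clock: 10.65
eef_pos: [547.2, 126.6, 133.1]
tcp_rot: [-1.571, 0.0, -0.123]
contact_force: [-1.3, 0.4, -3.4]
opening: 0.169
```

>>> {"api": "send_rows", "payload": {"series": [[0.0059,-0.0035,0,0,0,0],[0.0059,-0.0033,0,0,0,0],[0.0063,-0.0025,0,0,0,0],[0.0064,-0.0025,0,0,0,0],[0.0066,-0.0016,0,0,0,0],[0.0066,-0.0015,0,0,0,0],[0.0068,-0.0007,0,0,0,0],[0.0068,-0.0006,0,0,0,0]]}}

```text
clock: 11.45
eef_pos: [598.2, 120.3, 149.0]
tcp_rot: [-1.571, -0.0, -0.123]
contact_force: [-1.7, 0.4, -1.4]
opening: 0.164
```

```bash
python3 - <<'E'
from h import *
rel()
f=grab('scene','s5');c=cv2.cvtColor(f['frame'],cv2.COLOR_RGB2BGR)
p=pix(f,[[620,125,80]])[0].astype(int)
cv2.imwrite('pics/s5c.png',cv2.resize(c[p[1]-45:p[1]+45,p[0]-60:p[0]+60],(800,600),interpolation=cv2.INTER_CUBIC))
E
```

```text
t11.45 TCP in cover frame x -51.1 y 0.1 z 149.0 tip x 64.5 yawerr 0.0032 rot [-1.5708 -0.     -0.1234] F [-1.7  0.4 -1.4] open 0.164
```

View pics/s5c.png

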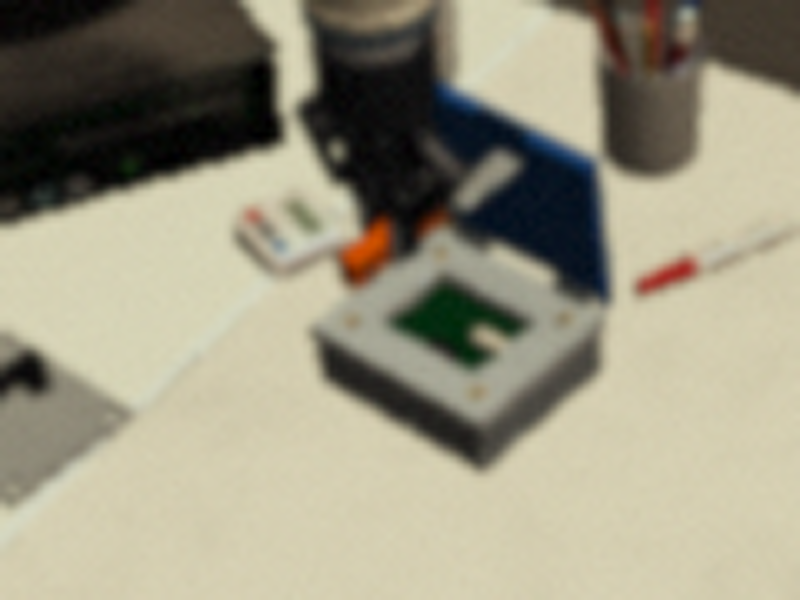

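>>> {"api": "send_rows", "payload": {"series": [[0.007,0,0,0,0,0],[0.007,0,0,0,0,0],[0.007,0,0,0,0,0],[0.007,0,0,0,0,0],[0.006,0,0,0,0,0],[0,0,0,0,0,0],[0,0,0,0,0,0]]}}

```text
clock: 12.2
eef_pos: [631.7, 116.2, 149.0]
tcp_rot: [-1.571, -0.001, -0.123]
contact_force: [-0.3, 0.2, -0.5]
opening: 0.165
```

```bash
python3 - <<'E'
from h import *
rel()
f=grab('scene','s6');c=cv2.cvtColor(f['frame'],cv2.COLOR_RGB2BGR)
p=pix(f,[[620,125,80]])[0].astype(int)
cv2.imwrite('pics/s6c.png',cv2.resize(c[p[1]-45:p[1]+45,p[0]-60:p[0]+60],(800,600),interpolation=cv2.INTER_CUBIC))
E
```

```text
t12.20 TCP in cover frame x -17.4 y 0.3 z 149.0 tip x 98.2 yawerr 0.0031 rot [-1.5707e+00 -5.0000e-04 -1.2340e-01] F [-0.3  0.2 -0.5] open 0.165
```

View pics/s6c.png

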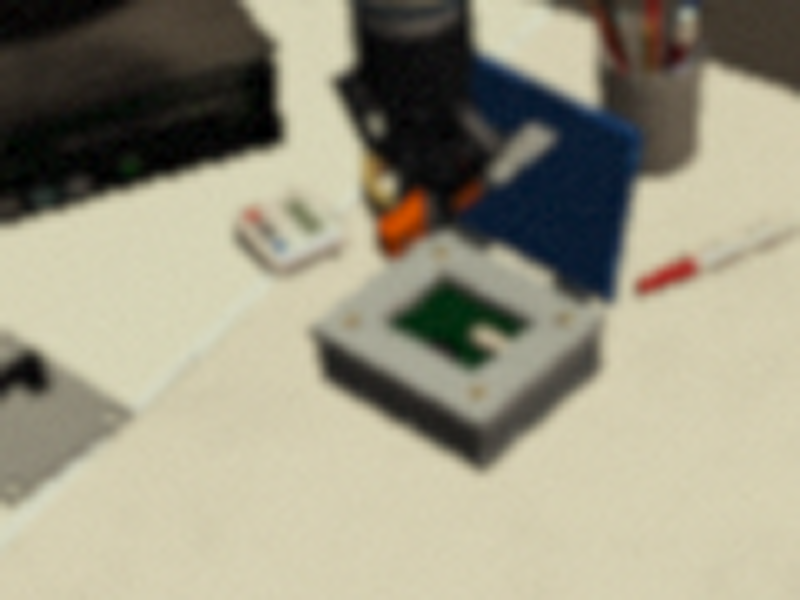

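>>> {"api": "send_rows", "payload": {"series": [[-0.03,0,0,0,0,0],[-0.045,0,0,0,0,0],[-0.02,0,-0.04,0,0,0],[-0.02,0,-0.043,0,0,0],[-0.02,0,-0.043,0,0,0],[-0.02,0.02,-0.04,0,0,0],[-0.006,0.04,0,0,0,0],[0,0.04,0,0,0,0]]}}

```text
clock: 13.05
eef_pos: [450.8, -29.9, 49.2]
tcp_rot: [-1.571, -0.003, -0.126]
contact_force: [0.9, -0.2, -0.9]
opening: 0.167
```

>>> {"api": "send_rows", "payload": {"series": [[0,0.03,0,0,0,0],[0,0,0,0,0,0],[0,0,0,0,0,0]]}}

```text
clock: 13.35
eef_pos: [451.1, -28.7, 19.4]
tcp_rot: [-1.571, 0.001, -0.123]
contact_force: [0.4, -0.3, -0.7]
opening: 0.169
```

>>> {"api": "send_rows", "payload": {"series": [[0,0.01,0,0,0,0],[0,0.006,0,0,0,0],[0,0,0,0,0,0],[0,0,0,0,0,0]]}}

```text
clock: 13.75
eef_pos: [451.4, -28.7, 3.3]
tcp_rot: [-1.571, -0.0, -0.123]
contact_force: [-0.3, -0.4, -1.1]
opening: 0.165
```

>>> {"api": "send_rows", "payload": {"series": [[0,0,0,0,0,0],[0,0,0,0,0,0],[0,0,0,0,0,0],[0,0,0,0,0,0],[0,0,0,0,0,0],[0,0,0,0,0,0],[0,0,0,0,0,0],[0,0,0,0,0,0]], "gripper": 1}}

```text
clock: 14.55
eef_pos: [451.2, -28.7, 3.0]
tcp_rot: [-1.571, 0.0, -0.123]
contact_force: [-0.6, -1.5, -0.1]
opening: 0.999
```

>>> {"api": "send_rows", "payload": {"series": [[0,-0.015,0,0,0,0],[0,-0.03,0,0,0,0],[0,-0.045,0,0,0,0],[0,-0.045,0,0,0,0],[0,-0.045,0,0,0,0],[0,-0.045,0,0,0,0],[0,0,0,0,0,0]]}}

```text
clock: 15.25
eef_pos: [454.5, -29.0, 233.8]
tcp_rot: [-1.57, -0.01, -0.123]
contact_force: [0.0, 0.2, -0.7]
opening: 1.0
```

```bash
python3 - <<'E'
from h import *
rel()
f=grab('top','t2');c=cv2.cvtColor(f['frame'],cv2.COLOR_RGB2BGR)
cv2.imwrite('pics/t2c.png',cv2.resize(c,(800,600),interpolation=cv2.INTER_CUBIC))
E
```

```text
t15.25 TCP in cover frame x -174.9 y -166.0 z 233.8 tip x -59.3 yawerr 0.0032 rot [-1.5703 -0.01   -0.1233] F [ 0.   0.2 -0.7] open 1.000
```

View pics/t2c.png

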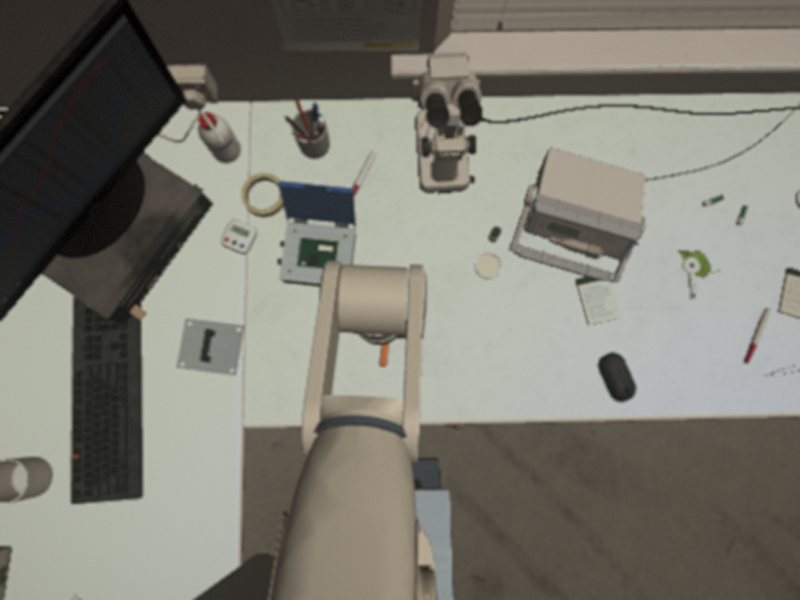

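>>> {"api": "send_rows", "payload": {"series": [[0.03,-0.002,0.033,0,0,0],[0.03,-0.002,0.033,0,0,0],[0.03,-0.002,0.033,0,0,0],[0.03,-0.002,0.033,0,0,0],[0.03,-0.002,0.033,0,0,0],[0,0,0,0,0,0],[0,0,0,0,0,0],[0,0,0,0,0,0]]}}

```text
clock: 16.1
eef_pos: [619.0, 116.0, 236.5]
tcp_rot: [-1.572, 0.003, -0.123]
contact_force: [0.1, -0.8, -0.5]
opening: 0.998
```

```bash
python3 - <<'E'
from h import *
rel()
f=grab('wrist','w5');c=cv2.cvtColor(f['frame'],cv2.COLOR_RGB2BGR)
cv2.imwrite('pics/w5c.png',cv2.resize(c,(800,600),interpolation=cv2.INTER_CUBIC))
E
```

```text
t16.10 TCP in cover frame x -30.0 y -1.5 z 236.5 tip x 85.6 yawerr 0.0031 rot [-1.5719  0.0027 -0.1234] F [ 0.1 -0.8 -0.5] open 0.998
```

View pics/w5c.png

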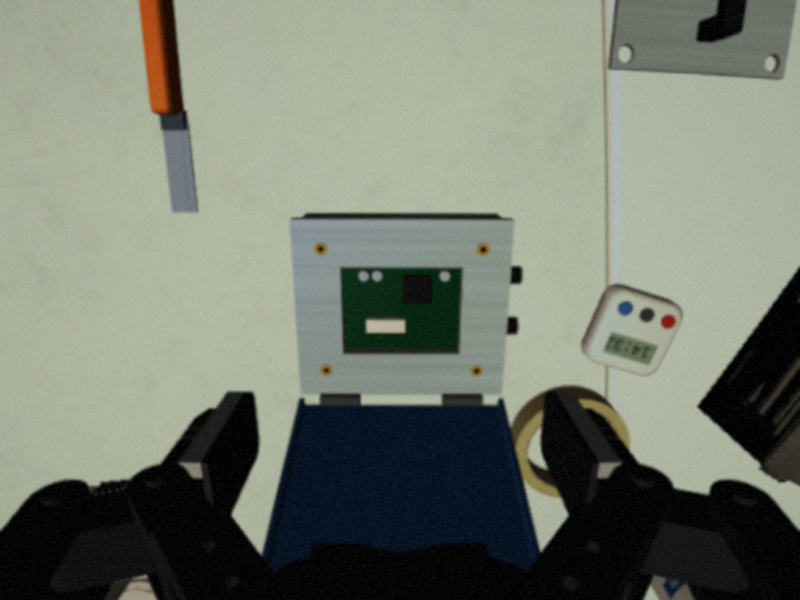

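```bash
cat >> h.py <<'E'
def ray(f,uv,z):
    u=cv2.undistortPoints(np.array(uv,float).reshape(-1,1,2),f['intrinsics'],f['distortion'])[:,0]
    R=np.c_[u,np.ones(len(u))]@f['rotation'].T
    t=(z-f['origin'][2])/R[:,2];return f['origin']+R*t[:,None]
def threads(f,guess):
    hsv=cv2.cvtColor(f['frame'],cv2.COLOR_RGB2HSV).astype(int);out=[]
    for (u,v) in guess:
        u,v=int(round(u)),int(round(v));w=9
        s=hsv[v-w:v+w+1,u-w:u+w+1];m=((s[...,1]>90)&(s[...,0]>8)&(s[...,0]<35))|(s[...,2]<70)
        ys,xs=np.nonzero(m);out.append((u-w+(xs.min()+xs.max())/2*0.0+xs.mean(),v-w+ys.mean()));print(m.sum(),end=' ')
    return np.array(out)
def fitrect(P):  # P in order of model pts, returns centre,yaw
    M=np.array([[-45,-55],[-45,55],[45,55],[45,-55.]])
    c=P.mean(0);Q=P-c
    a=np.arctan2((M[:,0]*Q[:,1]-M[:,1]*Q[:,0]).sum(),(M*Q).sum())
    R=np.array([[np.cos(a),-np.sin(a)],[np.sin(a),np.cos(a)]])
    return c,a,(Q-M@R.T)
E
python3 - <<'E'
from h import *
f=load('w5');k=512/800
# order thread0 (-x,-y): image up=-x, left=-y
g=np.array([(320,248),(483,249),(476,370),(326,370)])*k
t=threads(f,g);print(t/k)
P=ray(f,t,50.);W=cloud(f)
print(P.round(2));c,a,e=fitrect(P[:,:2]);print('centre',c,'yaw deg',np.degrees(a),a,'res',e.round(2))
q=(t+.5).astype(int);print('depth z flange',[np.nanmedian(W[y-6:y+7,x-6:x+7,2]) for x,y in q])
# plate visible rough
E
```

```text
46 52 41 38 [[319.87092391 248.23369565]
 [482.36177885 248.88822115]
 [475.91463415 370.04573171]
 [325.28782895 369.49013158]]
[[599.7   64.33  50.  ]
 [613.64 173.4   50.  ]
 [702.77 162.19  50.  ]
 [688.8   52.92  50.  ]]
centre [651.22698833 113.21119823] yaw deg -7.262365648698529 -0.12675219205352317 res [[ 0.06 -0.01]
 [ 0.1  -0.06]
 [-0.05  0.11]
 [-0.11 -0.04]]
depth z flange [np.float64(49.679716624724534), np.float64(49.897300073589236), np.float64(49.7827877733348), np.float64(49.527261134077776)]
```

```bash
python3 - <<'E'
from h import *
f=load('t2')
print(ray(f,[[x*.64,y*.64] for x,y in[(210,345),(208,345)]],6.))
E
```

```text
[[464.44688103 350.08895669   6.        ]
 [464.52545535 354.45899029   6.        ]]
```

>>> {"api": "send_rows", "payload": {"series": [[-0.032,0,0.035,0,0,0],[-0.032,0,0.035,0,0,0],[-0.032,0,0.035,0,0,0],[-0.032,0,0.035,0,0,0],[-0.032,0,0.035,0,0,0],[-0.032,0,0.035,0,0,0],[0,0,0,0,0,0],[0,0,0,0,0,0]]}}

```text
clock: 16.95
eef_pos: [454.7, 348.4, 238.1]
tcp_rot: [-1.571, -0.0, -0.122]
contact_force: [-0.1, -0.2, -0.1]
opening: 1.0
```

```bash
python3 - <<'E'
from h import *
rel();s=r.sense();print(s['eef_pos'],s['qpos'])
f=grab('wrist','w6');c=cv2.cvtColor(f['frame'],cv2.COLOR_RGB2BGR)
cv2.imwrite('pics/w6c.png',cv2.resize(c,(800,600),interpolation=cv2.INTER_CUBIC))
E
```

```text
t16.95 TCP in cover frame x -222.2 y 208.3 z 238.1 tip x -106.6 yawerr 0.0049 rot [-1.5712e+00 -2.0000e-04 -1.2160e-01] F [-0.1 -0.2 -0.1] open 1.000
[454.74076398 348.35774178 238.07773876] [ 6.51314263e-01  2.65885786e-01  1.73992062e+00 -4.30590126e-04
  1.13593670e+00 -7.97684165e-01]
```

View pics/w6c.png

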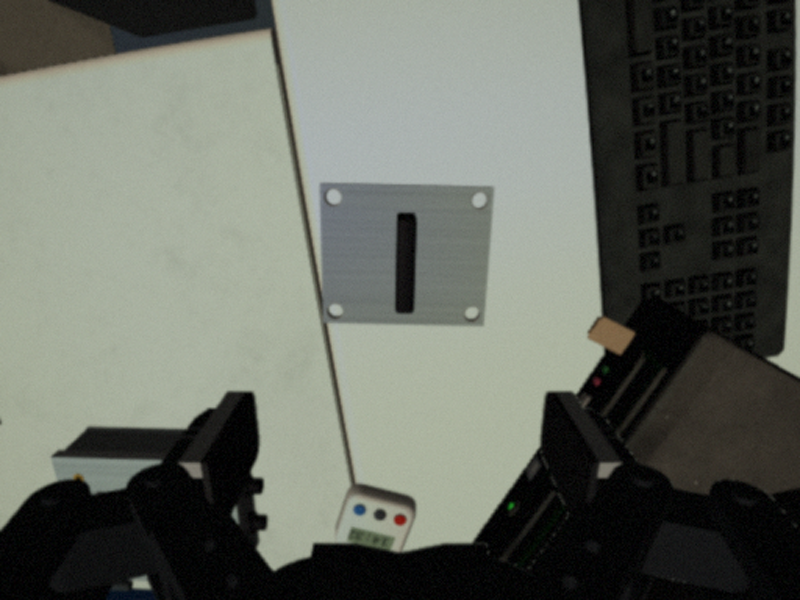

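```bash
cat >> h.py <<'E'
def holes(f,guess,w=9):
    g=cv2.cvtColor(f['frame'],cv2.COLOR_RGB2GRAY).astype(float);out=[]
    for (u,v) in guess:
        u,v=int(round(u)),int(round(v));s=g[v-w:v+w+1,u-w:u+w+1]
        th,_=cv2.threshold(s.astype(np.uint8),0,255,cv2.THRESH_OTSU)
        n,l,st,c=cv2.connectedComponentsWithStats((s>th).astype(np.uint8));i=l[w,w];print('area',st[i,4],end=' ')
        out.append(c[i]+[u-w,v-w])
    return np.array(out)
E
python3 - <<'E'
from h import *
f=load('w6');k=.64
g=np.array([(334,197),(479,200),(472,313),(336,310)])*k
t=holes(f,g,7);print(t/k)
P=ray(f,t,3.);c,a,e=fitrect(P[:,:2]);print(P.round(1).tolist(),'centre',c,a,np.degrees(a),e.round(2).tolist())
W=cloud(f)
hx_=np.array([np.cos(a),np.sin(a)]);hy_=np.array([-hx_[1],hx_[0]])
d=W[...,:2]-c;A=d@hx_;B=d@hy_
m=(abs(A)<45)&(abs(B)<15)&(W[...,2]>30)&(W[...,2]<55);print('bar',m.sum(),np.median(W[m][:,2]),A[m].min(),A[m].max(),np.percentile(B[m],[2,98]))
m=(abs(A)<40)&(abs(B)>25)&(abs(B)<45);print('plate top',np.median(W[m][:,2]))
print(np.median(W[60:100,280:330,2]),np.median(W[140:200,100:180,2]))
m=(abs(A-20)<80)&(abs(B)>70)&(abs(B)<85);print(np.median(W[m][:,2]))
E
```

```text
area 75 area 67 area 50 area 52 [[333.54166667 195.8125    ]
 [478.35820896 199.09048507]
 [471.09375    311.59375   ]
 [335.63701923 309.04447115]]
[[406.5, 304.7, 3.0], [422.1, 412.8, 3.0], [510.8, 400.2, 3.0], [495.4, 292.0, 3.0]] centre [458.70092495 352.43902966] -0.1417113485694789 -8.119462182138417 [[0.09, 0.34], [0.17, -0.46], [-0.2, -0.28], [-0.06, 0.41]]
bar 768 39.363190450841046 -34.67211232774554 34.89717049169307 [-6.66541272  6.70181904]
plate top 304.8441357366469
nan nan
-0.020708696274652993
```

>>> {"api": "send_rows", "payload": {"series": [[0.0035,0.03,0.0045,0,1.15,0],[0,0.045,0,0,0,0],[0,0.045,0,0,0,0],[0,0.045,0,0,0,0],[0,0.025,0,0,0,0],[0,0,0,0,0,0],[0,0,0,0,0,0],[0,0,0,0,0,0]]}}

```text
clock: 17.8
eef_pos: [461.2, 352.8, 49.8]
tcp_rot: [-1.569, -0.002, -0.145]
contact_force: [0.2, 0.1, -0.5]
opening: 1.002
```

```bash
python3 - <<'E'
from h import *
rel();s=r.sense();print(s['eef_pos'])
f=grab('wrist','w7')
E
```

```text
t17.80 TCP in cover frame x -216.4 y 213.5 z 49.8 tip x -100.8 yawerr -0.0180 rot [-1.5688 -0.0021 -0.1445] F [ 0.2  0.1 -0.5] open 1.002
[461.21853663 352.77720496  49.84069699]
```

View pics/w7.png

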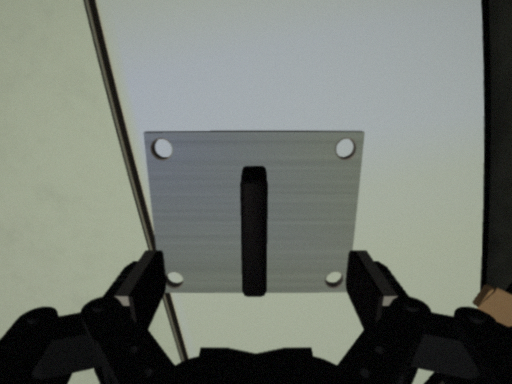

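>>> {"api": "send_rows", "payload": {"series": [[-0.002,0.018,0,0,0,0],[0,0.015,0,0,0,0],[0,0,0,0,0,0],[0,0,0,0,0,0]]}}

```text
clock: 18.25
eef_pos: [457.7, 352.9, 15.2]
tcp_rot: [-1.571, 0.0, -0.143]
contact_force: [0.3, -0.3, 0.5]
opening: 1.001
```

Good height; close.

>>> {"api": "send_rows", "payload": {"series": [[0,0,0,0,0,0],[0,0,0,0,0,0],[0,0,0,0,0,0],[0,0,0,0,0,0],[0,0,0,0,0,0],[0,0,0,0,0,0],[0,0,0,0,0,0],[0,0,0,0,0,0]], "gripper": 0, "squeeze": 90}}

```text
clock: 19.05
eef_pos: [457.8, 353.0, 15.4]
tcp_rot: [-1.571, -0.0, -0.143]
contact_force: [-1.0, -0.8, 4.8]
opening: 0.145
```

>>> {"api": "send_rows", "payload": {"series": [[0,-0.005,0,0,0,0],[0,-0.015,0,0,0,0],[0,-0.03,0,0,0,0],[0,-0.04,0,0,0,0],[0,-0.04,0,0,0,0],[0,-0.02,0,0,0,0],[0,0,0,0,0,0],[0,0,0,0,0,0]]}}

```text
clock: 19.85
eef_pos: [457.5, 352.7, 165.3]
tcp_rot: [-1.57, -0.0, -0.143]
contact_force: [-0.2, -0.1, -2.3]
opening: 0.146
```

```bash
python3 - <<'E'
from h import *
rel();s=r.sense();print(s['eef_pos'])
f=grab('wrist','w8')
E
```

```text
t19.85 TCP in cover frame x -220.0 y 213.0 z 165.3 tip x -104.4 yawerr -0.0169 rot [-1.5704e+00 -5.0000e-04 -1.4340e-01] F [-0.2 -0.1 -2.3] open 0.146
[457.49257541 352.74920607 165.2686562 ]
```

View pics/w8.png

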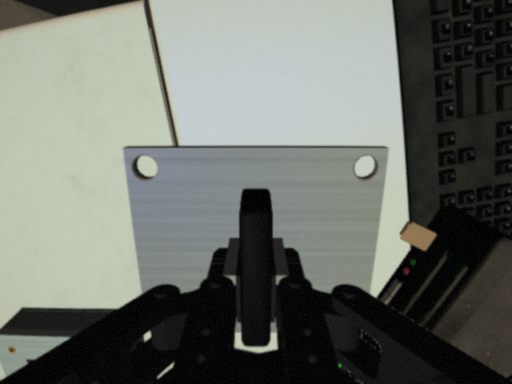

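```bash
cat >> h.py <<'E'
def plate2(f,guess,under,w=12):
    # holes at -x side: order (-y,+y)
    t=holes(f,guess,w);P=ray(f,t,under+3.)[:,:2]
    v=P[1]-P[0];a=np.arctan2(-v[0],v[1]);c=P.mean(0)+45*np.array([np.cos(a),np.sin(a)])
    print('\nspan',np.linalg.norm(v),'centre',c,'yaw',a);return c,a
E
python3 - <<'E'
from h import *
f=load('w8');s=r.sense();p=s['eef_pos'];y=s['tcp_rot'][2]
c,a=plate2(f,[(146,166),(365,167)],p[2]-15.4,13)
d=c-p[:2];print('offset in tool: x %.2f z %.2f yaw %.4f'%(d@[np.cos(y),np.sin(y)],d@[-np.sin(y),np.cos(y)],a-y))
W=cloud(f);A=(W[...,:2]-c)@[np.cos(a),np.sin(a)];B=(W[...,:2]-c)@[-np.sin(a),np.cos(a)]
m=(abs(W[...,2]-156)<15)&(A<-10)&(A>-40)&(abs(B)<60)
P=W[m];co=np.linalg.lstsq(np.c_[A[m],B[m],np.ones(m.sum())],P[:,2],rcond=None)[0];print('top plane tilt x,y, z0',co, m.sum())
E
```

```text
area 332 area 312 
span 109.68022963220076 centre [458.91084948 352.79034892] yaw -0.14331374384004295
offset in tool: x 1.84 z 0.69 yaw 0.0001
top plane tilt x,y, z0 [-7.21509433e-03  9.11676319e-04  1.55516299e+02] 11757
```

>>> {"api": "send_rows", "payload": {"series": [[0.011,-0.01,-0.0105,0,0,0],[0.0225,-0.01,-0.021,0,0,0],[0.0225,0,-0.021,0,0,0],[0.0225,0,-0.021,0,0,0],[0.0225,0,-0.021,0,0,0],[0.0225,0,-0.021,0,0,0],[0.0225,0,-0.021,0,0,0],[0.0225,0,-0.021,0,0,0]]}}

```text
clock: 20.7
eef_pos: [602.3, 170.8, 183.9]
tcp_rot: [-1.572, 0.002, -0.144]
contact_force: [0.5, 0.3, -1.5]
opening: 0.141
```

>>> {"api": "send_rows", "payload": {"series": [[0.0225,0,-0.021,0,0,0],[0.0225,0,-0.021,0,0,0],[0.011,0,-0.0105,0,-0.95,0],[0,0,0,0,0,0],[0,0,0,0,0,0],[0,0,0,0,0,0]]}}

```text
clock: 21.3
eef_pos: [649.0, 113.2, 184.4]
tcp_rot: [-1.571, 0.001, -0.127]
contact_force: [0.6, -0.1, -2.7]
opening: 0.143
```

```bash
python3 - <<'E'
from h import *
rel();s=r.sense();print(s['eef_pos'])
f=grab('wrist','w9');g=grab('scene','s9')
c=cv2.cvtColor(g['frame'],cv2.COLOR_RGB2BGR)
p=pix(g,[[620,125,100]])[0].astype(int)
cv2.imwrite('pics/s9c.png',cv2.resize(c[p[1]-60:p[1]+60,p[0]-80:p[0]+80],(800,600),interpolation=cv2.INTER_CUBIC))
E
```

```text
t21.30 TCP in cover frame x 0.2 y -0.4 z 184.4 tip x 115.8 yawerr -0.0002 rot [-1.571e+00  1.500e-03 -1.268e-01] F [ 0.6 -0.1 -2.7] open 0.143
[649.04075355 113.24045704 184.38458686]
```

View pics/w9.png

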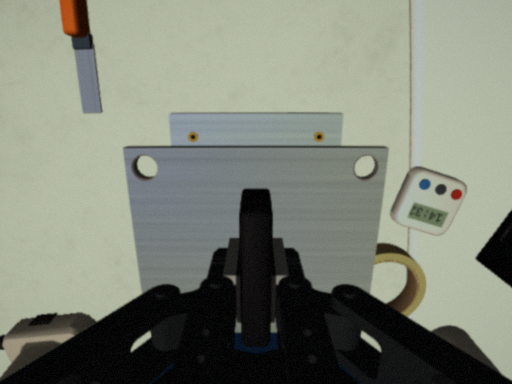

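View pics/s9c.png

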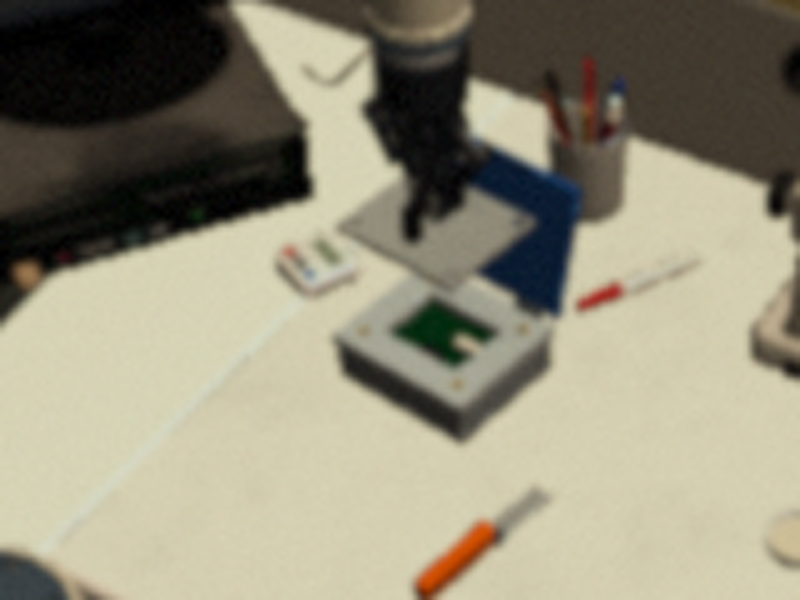

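```bash
cat >> h.py <<'E'
HC=np.array([651.23,113.21]);HY=-0.1268
def cmp(f,hg,tg,w=12):
    s=r.sense();under=s['eef_pos'][2]-15.4
    c,a=plate2(f,hg,under,w)
    if tg is not None:
        T=ray(f,threads(f,tg),50.)[:,:2];v=T[1]-T[0];ta=np.arctan2(-v[0],v[1]);tc=T.mean(0)+45*np.array([np.cos(ta),np.sin(ta)])
        print('thread centre',tc,ta)
    e=HC-c;y=s['tcp_rot'][2]
    print('move needed tool x %.2f z %.2f  yaw %.4f, under %.1f'%(e@[np.cos(y),np.sin(y)],e@[-np.sin(y),np.cos(y)],HY-a,under))
E
python3 - <<'E'
from h import *
cmp(load('w9'),[(146,166),(365,167)],[(193,136),(319,136)],13)
E
```

```text
area 331 area 310 
span 108.7248814870248 centre [650.16351334 113.35142315] yaw -0.1264869851830615
71 77 thread centre [651.25756039 113.26833351] -0.12628071843310412
move needed tool x 1.08 z -0.01  yaw -0.0003, under 169.4
```

>>> {"api": "send_rows", "payload": {"series": [[0.001,0.01,0,0,0,0],[0,0.02,0,0,0,0],[0,0.02,0,0,0,0],[0,0.02,0,0,0,0],[0,0.01,0,0,0,0],[0,0,0,0,0,0],[0,0,0,0,0,0]]}}

```text
clock: 22.1
eef_pos: [651.1, 113.1, 105.3]
tcp_rot: [-1.571, -0.0, -0.127]
contact_force: [0.0, -0.5, -1.6]
opening: 0.144
```

```bash
python3 - <<'E'
from h import *
rel();s=r.sense();print(s['eef_pos'])
f=grab('wrist','w10')
E
```

```text
t22.10 TCP in cover frame x 2.2 y -0.3 z 105.3 tip x 117.8 yawerr 0.0000 rot [-1.5707e+00 -3.0000e-04 -1.2650e-01] F [ 0.  -0.5 -1.6] open 0.144
[651.06136595 113.07221054 105.28132892]
```

View pics/w10.png

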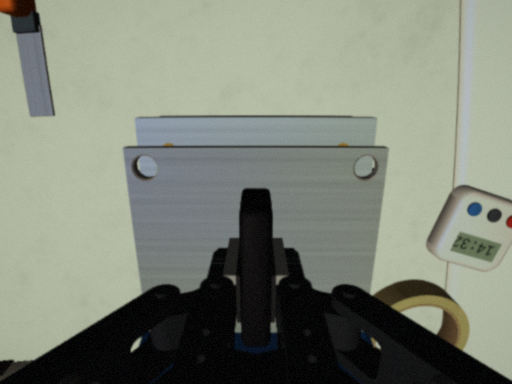

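```bash
python3 - <<'E'
from h import *
cmp(load('w10'),[(146,166),(365,167)],None,13)
E
```

```text
area 545 area 511 
span 107.13189888466636 centre [651.46007152 113.17097952] yaw -0.12753467831848284
move needed tool x -0.23 z 0.01  yaw 0.0007, under 90.4
```

>>> {"api": "send_rows", "payload": {"series": [[-0.0005,0.006,0,0,0,0],[0,0.008,0,0,0,0],[0,0.006,0,0,0,0],[0,0.004,0,0,0,0],[0,0,0,0,0,0],[0,0,0,0,0,0],[0,0,0,0,0,0]]}}

```text
clock: 22.85
eef_pos: [650.6, 112.9, 81.2]
tcp_rot: [-1.571, -0.0, -0.127]
contact_force: [0.7, -0.2, -1.4]
opening: 0.141
```

```bash
python3 - <<'E'
from h import *
rel();s=r.sense();print(s['eef_pos'])
f=grab('wrist','w11');c=cv2.cvtColor(f['frame'],cv2.COLOR_RGB2BGR)
cv2.imwrite('pics/w11c.png',cv2.resize(c[120:200,100:410],(800,206),interpolation=cv2.INTER_CUBIC))
g=grab('scene','s11')
c=cv2.cvtColor(g['frame'],cv2.COLOR_RGB2BGR)
p=pix(g,[[640,105,70]])[0].astype(int)
cv2.imwrite('pics/s11c.png',cv2.resize(c[p[1]-36:p[1]+36,p[0]-48:p[0]+48],(800,600),interpolation=cv2.INTER_CUBIC))
cmp(f,[(146,166),(365,167)],None,13)
E
```

```text
t22.85 TCP in cover frame x 1.7 y -0.5 z 81.2 tip x 117.3 yawerr -0.0003 rot [-1.5707e+00 -4.0000e-04 -1.2680e-01] F [ 0.7 -0.2 -1.4] open 0.141
[650.55827124 112.9338212   81.22295944]
area 542 area 498 
span 107.53422639373836 centre [651.0795992  113.04975844] yaw -0.12854040073066306
move needed tool x 0.13 z 0.18  yaw 0.0017, under 65.9
```

View pics/w11c.png

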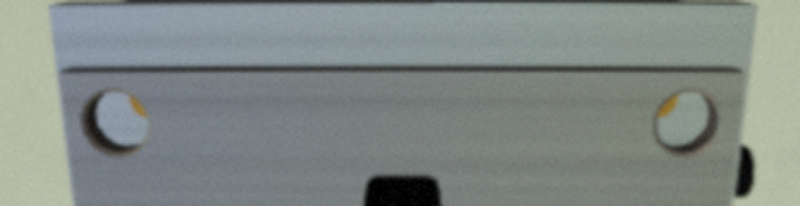

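View pics/s11c.png

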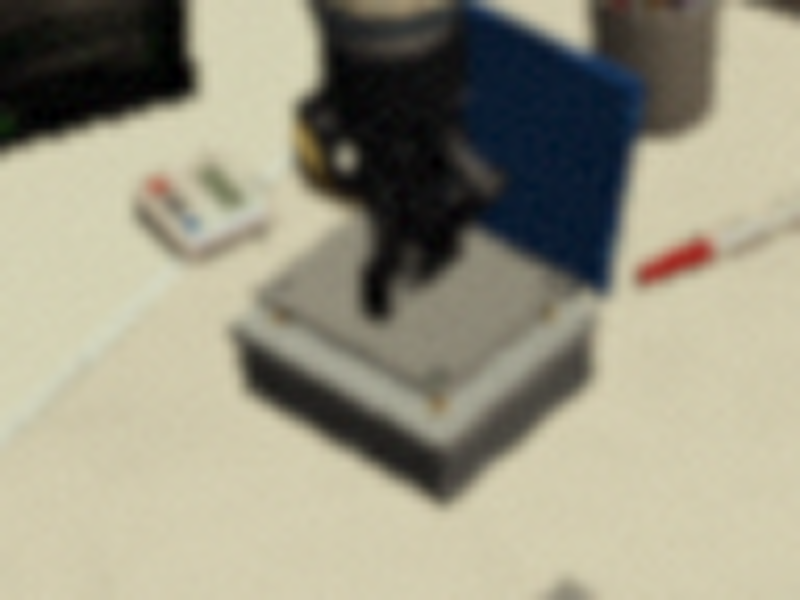

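```bash
python3 - <<'E'
from h import *
f=load('w11');R=np.array([[np.cos(HY),-np.sin(HY)],[np.sin(HY),np.cos(HY)]])
for z,n in((50,'thread'),(66,'under'),(72,'top')):
  P=[np.r_[HC+R@np.array(m),z] for m in((-45,-55),(-45,55))]; print(n,((pix(f,P)-[100,120])*2.58).round(1))
P=[np.r_[HC+R@(np.array(m)+4.5*np.array([np.cos(t),np.sin(t)])),50] for m in((-45,-55),) for t in(0,1.57,3.14,4.71)];print(((pix(f,P)-[100,120])*2.58).round(1))
# hole top rim fit: dark/bright boundaries
E
```

```text
thread [[148.3  96.2]
 [656.   96.2]]
under [[124.6 111.8]
 [680.  111.9]]
top [[114.5 118.5]
 [690.3 118.5]]
[[150.2 116.5]
 [168.9  96.1]
 [146.5  75.6]
 [127.8  96.2]]
```

>>> {"api": "send_rows", "payload": {"series": [[-0.0003,0,0,0,0,0],[0,0,0,0,0,0],[0,0,0,0,0,0],[0,0,0,0,0,0]]}}

```text
clock: 23.35
eef_pos: [650.0, 113.0, 81.0]
tcp_rot: [-1.571, -0.0, -0.127]
contact_force: [0.5, 0.7, -1.2]
opening: 0.146
```

```bash
python3 - <<'E'
from h import *
rel();print(r.sense()['qvel'].round(4))
g=grab('top','t12');cv2.imwrite('pics/t12c.png',cv2.resize(cv2.cvtColor(g['frame'],cv2.COLOR_RGB2BGR),(800,600)))
W=cloud(load('s11'));im=load('s11')['frame'];hsv=cv2.cvtColor(im,cv2.COLOR_RGB2HSV).astype(int)
m=(hsv[...,0]>100)&(hsv[...,0]<125)&(hsv[...,1]>120)&(W[...,2]>70)&(W[...,2]<220)&(abs(W[...,0]-720)<100)&(abs(W[...,1]-103)<100)
P=W[m];a=(P[:,:2]-HC)@hx;p=np.polyfit(P[:,2],a,1);print('cover',m.sum(),p,'angle',np.pi/2+np.arctan(p[0]))
E
```

```text
t23.35 TCP in cover frame x 1.2 y -0.5 z 81.0 tip x 116.8 yawerr -0.0002 rot [-1.5708 -0.     -0.1268] F [ 0.5  0.7 -1.2] open 0.146
[0.0013 0.0008 0.0014 0.0004 0.001  0.0003]
cover 416 [ 0.22044142 64.12920155] angle 1.7877676341708049
```

View pics/t12c.png

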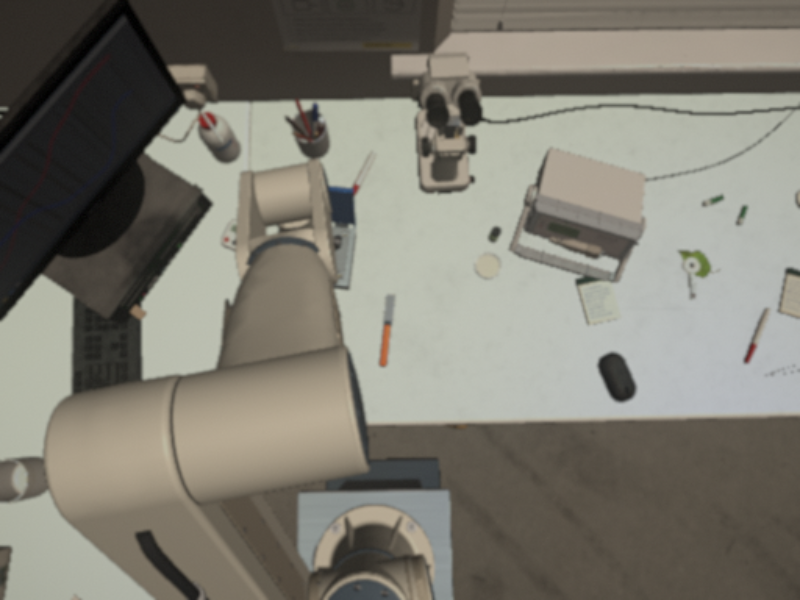

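The tool lies free on the worktop at about (387,330), the dish, vial and mouse are where they were, the cover is at about 1.8 rad and the arm is still. I'm handing in.

```bash
python3 -c "
from rig import r
print(r.sign_off())"
```

```text
the job is handed in; nothing more can be done
None
```

The plate is held level about 15 mm above the flange with its holes over the threads, and the job was handed in at 23.4 s. No verdict was reported.

- **Cover:** I gripped the blade tool, pushed it about 36 mm into the slot, lifted, and swung the cover open. The scene depth puts it at about 1.79 rad; the push geometry gave about 1.83. Both are past upright.
- **Blade tool:** It lies on the worktop in front and to the right of the housing, let go and clear of it.
- **Plate position:** The last camera checks put it within about 1 mm of the threads. The estimates disagreed by about that much: 0.1 mm from the hole fit, about 0.5 mm from the hole rims, 0.7 mm from the arm's own position reading. I then moved it back 0.3 mm. Only the two front holes were visible to the wrist camera; the two rear ones follow from the plate's known size. In the last close-up the hole fit took in some flange, so it is the least reliable of the three.
- **Plate height and hold:** The underside is at about 65.6 mm and the yaw error is at or below 0.002 rad. The tilt was under 0.01 rad when last measured, just after the lift. Force readings showed no contact with the housing. The grip is set to 90 N and the arm was still.
- **Other things:** In the final top view the dish, vial and mouse were unmoved. The arm partly hid the lab timer in that view, but it looked undisturbed in the scene picture taken just before.

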